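# Square up a hump mould and find its slope with an angle gauge

### The arm

A 6-joint arm with a two-finger parallel gripper is mounted at the origin on a cart in front of the work surface, level with it; the furniture and walls round the work are solid. World frame = base frame: x ahead of the robot, y to its left, z up, the work surface at z = 0. Lengths are in m, angles in rad, forces in N, time in s.
With the tool pointing down it reaches from about 0.25 to 0.8 m from the base axis. Payload 3.9 kg.
Tool frame: the origin (TCP) lies at the very end of the fingers, on their centre line; the grasp point (between the pads) lies 19 mm behind it; z points along the fingers, y is the direction in which the jaws open and shut (so a half turn about z gives the same grasp; the last joint's range is limited). The gripper opens to 85 mm and grips with 20 to 120 N. Pads are 22 mm wide; open, the fingers measure 114 mm over their backs; the gripper's body (76 mm by 85 mm) begins 54 mm behind the grasp point. The pads swing forward as they close: fully open they stand 13 mm farther back than shut.
Start: joints at [1.317, 0.26, -0.138, 1.173, 0, 1.571], TCP at [0.132, 0.508, 0.231] pointing down, gripper open.
Joint ranges: [-2.78, 2.78], [-0.83, 1.72], [-1.28, 1.37], [-1.9, 2.12], [-1.57, 1.48], [-3.14, 3.14]. Speed limits (rad/s): [2.57, 2.57, 3.14, 3.14, 3.14, 3.14].

### API

Orientations are given as [roll, pitch, yaw] about the fixed x, y, z axes, in that order (R = Rz(yaw) Ry(pitch) Rx(roll)).
In Python, from cell import readout, read_camera, calibration, order gives the robot as it stands.
- The arm moves only by the shell command python3 -m pendant 'ROWS' [FORCE]. ROWS is JSON, a list of rows, each a list of 7 numbers: the turn, a rotation vector about the tool's x, y, z in rad, then the shift along the tool's x, y, z in mm, then the closure in counts, from 0 (fully open) to 255 (shut). A call has 1 to 5 rows; each row is the pose to reach, as a shift and turn from the pose measured when the call began, along the tool's axes at that moment; what a row does not reach only later rows make up. A row lasts 1/12 s, in which the tool goes at most 41.7 mm and 7.16 degrees, less where a joint would pass 70% of its speed; a pose out of reach is approached as far as the arm can. A call with a gripper value outside its range is refused whole. The fingers move at their own pace and stop on an object; FORCE is the grip in N (left out, the last holds). Time passes only in rows, so rows that repeat a pose let the fingers close. It gives the time, the measured TCP pose, the force and the opening at its end, in the units of the state.
- readout.get_obs(): the state, without advancing time (a new reading comes with each control period).
- read_camera(name): name is "side" or "top"; returns the picture (400x640x3 uint8, red, green, blue); there is no depth.
- calibration(name): a dict with "camera_matrix" (3x3 intrinsics, pixels), "dist_coeffs" ([k1, k2, p1, p2, k3] as OpenCV has them; the pictures are not rectified), "rvec" (rotation vector, rad) and "tvec" (3), from world to camera coordinates, as OpenCV has them. Camera axes: x right, y down, z forward; pixel columns grow to the right and rows downward; lengths in m; the calibration is good to about 2 mm. A picture is of the moment at which its call begins. calibration takes no time and is no camera call.
- order.job_done(): hands the job in, once; it reports no verdict.
The state is a dict: "clock": time; "joint_pos": joint angles; "dq": joint speeds; "joint_torque": joint torques, N m; "position": TCP position; "tool_rot": TCP orientation; "ft_force": force on the tool from outside, world axes, zero at the start; "wrist_torque": the same for the moment, N m; "finger_gap": opening from 0.0 (shut) to 1.0 (fully open).
Only numpy, scipy, OpenCV 4.12 (cv2) and the standard library are available. Lean on these libraries where they do the work, as an engineer would, in place of code of your own. Each camera call takes 0.05 s, during which the arm holds its last target. There are 200 camera calls.

### The job

Push the plaster hump mould on the stop board until it sits snugly against both metal stops, the far one and the right-hand one. Then pick up the angle gauge by the handle on its top, stand it upright on the mould's rounded crown, and rock it over to the left with its foot staying on the mould until the swinging pointer settles on the black mark at the rim of the dial. Finish holding it still like that, foot resting on the mould and mould still home against both stops (do not put it down or let go), and do not shift the two glaze jars on the way.

Things in the scene. Friction and masses are not known exactly. Their poses are not given: they have to be found in the camera images.
- stop_board: Fixed plywood board 170 x 140 mm (x, y), 12 mm thick. Origin: centre of its underside; x away from the robot, y left. Two aluminium stops, tops 32 mm above the bench: far stop, near face at x = +65 mm; right stop, left face at y = -52 mm (x -38 to +47 mm). Mould home: its centre at x = +30, y = -22 mm of the board.
- hump_mould: Loose half-round plaster mould on the board: 70 mm along its x, 60 mm along y, 62 mm high, 0.45 kg. Upright sides to 31 mm, above that a half cylinder of radius 30 mm, axis along the mould's x. Origin: centre of its underside. It starts 15 to 40 mm from each stop, turned up to 0.2 rad to the board.
- hump_mid (a point): Centre of the mould, 31 mm above its underside, which is also on the axis of its round top (the crown is 30 mm above this point). Axes as the mould's.
- angle_gauge: Loose gauge, 0.26 kg, standing in the right-hand tray, 160 mm high. Flat foot 36 x 70 mm (x, y), 10 mm thick; round case 100 mm in diameter, 26 mm thick, its centre 62 mm above the foot's underside, white dial facing -x (the robot); black rubber handle on top. Origin: centre of the foot's underside; z up, x away from the robot.
- gauge_handle (a point): Centre of the gauge's handle: an upright black rubber block 24 mm (gauge x) by 26 mm (gauge y) by 44 mm high, 138 mm above the underside of the foot. Grip it here from above across the gauge's y. The case begins 26 mm below this point.
- pointer (a joint): Swinging plumb pointer of the gauge, rad from the dial's bottom: 0 when the gauge stands level, positive with the tip to the left (gauge +y). It hangs plumb and settles within about a second, so it reads how far the gauge's top leans to the left. Behind a clear window, it cannot be touched.
- mark (a joint): Black mark tab at the dial's rim, rad, counted as the pointer is: always left of the bottom, between 0.18 and 0.44; clamped, it does not move. The pointer is on the mark when joint pointer equals joint mark.
- pointer_tip (a point): Tip of the pointer, 40 mm from the dial's centre.
- mark_point (a point): Point of the mark tab, where the pointer's tip should come, also 40 mm from the dial's centre.
- jar_left: Bystander: loose glaze jar 58 mm wide and 73 mm high with black lid, near the front edge, left of the board. Leave it alone. Origin: centre of its underside.
- jar_right: Bystander: loose glaze jar of the same size, right of the board. Leave it alone. Origin: centre of its underside.
Mind the look-alikes: they are no part of the job. Leave any orange look-alike of the angle_gauge alone.

How it is judged:
On the way, in this order (a step that is already met when the one before it is completed fails the run):
1. the mould has been pushed home against both stops (x of hump_mid in the frame of stop_board above 0.027 m and y of hump_mid in the frame of stop_board below -0.019 m and angle between the x axis of hump_mould and the x axis of stop_board, either way round below 0.06 rad), for 0.2 s.
2. the gauge stands upright on the mould's crown (contact force between angle_gauge and hump_mould above 0.3 N and angle between angle_gauge's own z axis and vertical below 0.12 rad), for 0.1 s.
At the end, for the whole second after the job is handed in: Mould within 3.5 mm of both stops, square to 0.06 rad. Gauge in the fingers, foot bearing on the mould alone (over 0.3 N, mould's axis within 32 mm of mid-foot). Pointer still (under 0.3 rad/s), its tip within 3 mm of the mark's point (x of hump_mid in the frame of stop_board above 0.0265 m and y of hump_mid in the frame of stop_board below -0.0185 m and angle between the x axis of hump_mould and the x axis of stop_board, either way round below 0.06 rad and distance between pointer_tip and mark_point below 0.003 m and velocity of joint pointer between -0.3 and 0.3 rad/s and contact force between angle_gauge and hump_mould above 0.3 N and y of hump_mid in the frame of angle_gauge between -0.032 and 0.032 m and contact force between the fingers and angle_gauge above 1 N and contact force between angle_gauge and stop_board below 0.1 N); the arm keeps its last pose, push and grip.
It fails at once if a glaze jar was shifted by more than 3 cm (distance of any of jar_left, jar_right from where it was at the start of the episode above 0.03 m).
It also fails if it takes over 67 s, if anything falls off the work surface, if the arm or the gripper's body presses on something with over 40 N, if the wrist force passes 120 N, or if a joint passes its speed limit or range.

## Working session

There is one attempt and no reset: what is moved stays moved. The work goes in short steps, Python scripts to look and compute and a shell command to move; the robot and the scene stay as the last step left them, time stands still between calls to the robot, and variables do not carry over. Pictures are saved under pics/ and viewed, about 8 in all and at most 12, crops included, and the job is handed in when it is done.

```bash
mkdir -p pics; ls
python3 - <<'E'
from cell import readout, read_camera, calibration
import cv2
print(readout.get_obs())
for n in("top","side"):
    c=calibration(n);print(n,c)
    cv2.imwrite(f"pics/{n}0.png",read_camera(n)[:,:,::-1])
E
```

```text
pics
{'clock': 0.0, 'joint_pos': array([ 1.31703808e+00,  2.60673786e-01, -1.39380543e-01,  1.17271361e+00,
        2.23157850e-05,  1.57079402e+00]), 'dq': array([-5.14267970e-05, -1.03330756e-03,  2.83689548e-04,  4.93983844e-04,
        1.16391483e-03, -1.41077258e-04]), 'joint_torque': array([ 1.87431142e-03, -4.05681074e+01,  2.53920043e+01,  1.87747314e-02,
        2.88225083e-04, -5.58142204e-06]), 'position': array([0.13161711, 0.50751868, 0.23046594]), 'tool_rot': array([-3.13962105e+00, -2.23202830e-05,  2.88783666e+00]), 'ft_force': array([ 0.35375982, -0.17827204,  0.80745211]), 'wrist_torque': array([0.01561889, 0.02098064, 0.01473402]), 'finger_gap': 0.9988290413268883}
top {'camera_matrix': array([[418.40811963,   0.        , 316.44555525],
       [  0.        , 418.40811963, 197.5836756 ],
       [  0.        ,   0.        ,   1.        ]]), 'dist_coeffs': array([-0.03147408,  0.        ,  0.        ,  0.        ,  0.        ]), 'rvec': array([ 2.13886053, -2.13089124,  0.21509179]), 'tvec': array([-0.02884458,  0.54465948,  0.98378467])}
side {'camera_matrix': array([[435.91915891,   0.        , 323.61902765],
       [  0.        , 435.91915891, 195.96283004],
       [  0.        ,   0.        ,   1.        ]]), 'dist_coeffs': array([-0.08131453,  0.        ,  0.        ,  0.        ,  0.        ]), 'rvec': array([ 0.20787059, -2.65890974,  1.49711869]), 'tvec': array([0.52319855, 0.16623628, 1.04150521])}
```

View pics/top0.png

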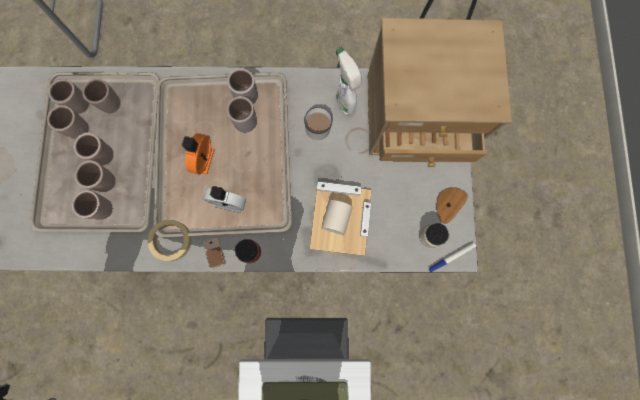

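View pics/side0.png

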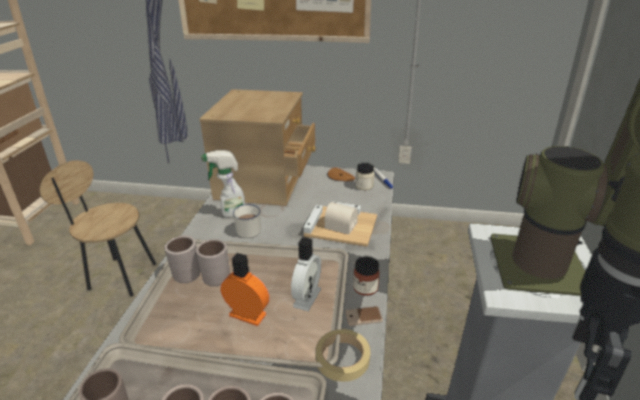

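The top view is oriented with +x up and +y left. Two gauges stand in the right-hand tray. The one at top (225,198) / side (306,275) is grey and white, which fits angle_gauge. The one at top (200,155) / side (245,293) is orange, the look-alike. The board is at top (342,220), with the mould at (338,213) and the jars at (248,251) and (437,235). I'll confirm with enlarged crops.

```bash
cat > h.py <<'E'
import numpy as np, cv2
from cell import readout, read_camera, calibration
from scipy.spatial.transform import Rotation as R
def cam(n):
    c=calibration(n); return c["camera_matrix"],c["dist_coeffs"],np.array(c["rvec"],float),np.array(c["tvec"],float)
def proj(n,P):
    K,d,r,t=cam(n); return cv2.projectPoints(np.array(P,float).reshape(-1,1,3),r,t,K,d)[0][:,0]
def plane(n,uv,z):
    K,d,r,t=cam(n); Rm=cv2.Rodrigues(r)[0]
    q=cv2.undistortPoints(np.array(uv,float).reshape(-1,1,2),K,d)[:,0]
    D=np.c_[q,np.ones(len(q))]@Rm; C=-Rm.T@t
    return C+D*((z-C[2])/D[:,2])[:,None]
def crop(n,x0,y0,w,h,s,f,im=None):
    im=read_camera(n) if im is None else im
    o=cv2.resize(im[y0:y0+h,x0:x0+w,::-1],None,fx=s,fy=s,interpolation=cv2.INTER_CUBIC); cv2.imwrite("pics/"+f,o); return im
E
python3 - <<'E'
from h import *
a=cv2.imread("pics/top0.png")[:,:,::-1]; b=cv2.imread("pics/side0.png")[:,:,::-1]
A=cv2.resize(a[170:270,180:280],None,fx=4,fy=4,interpolation=2)
B=cv2.resize(a[170:270,295:395],None,fx=4,fy=4,interpolation=2)
o=np.hstack([A,B]); cv2.imwrite("pics/c1.png",o[:,:,::-1])
A=cv2.resize(b[190:290,290:390],None,fx=4,fy=4,interpolation=2)
B=cv2.resize(b[230:330,260:360],None,fx=4,fy=4,interpolation=2)
cv2.imwrite("pics/c2.png",np.hstack([A,B])[:,:,::-1])
for n in("top","side"):
    K,d,r,t=cam(n);print(n,-cv2.Rodrigues(r)[0].T@t, proj(n,[[.13,.5,.23]]))
print(plane("top",[[248,251],[437,235],[225,198],[342,220]],0))
E
```

```text
top [ 0.35796109 -0.00737067  1.06636193] [[ 38.53856889 395.15184667]]
side [0.38508939 0.87680865 0.68484822] [[576.25834815 369.36050275]]
[[ 0.41569354  0.14500806  0.        ]
 [ 0.45781937 -0.33803068  0.        ]
 [ 0.55152975  0.20856971  0.        ]
 [ 0.49571962 -0.0935696   0.        ]]
```

View pics/c1.png

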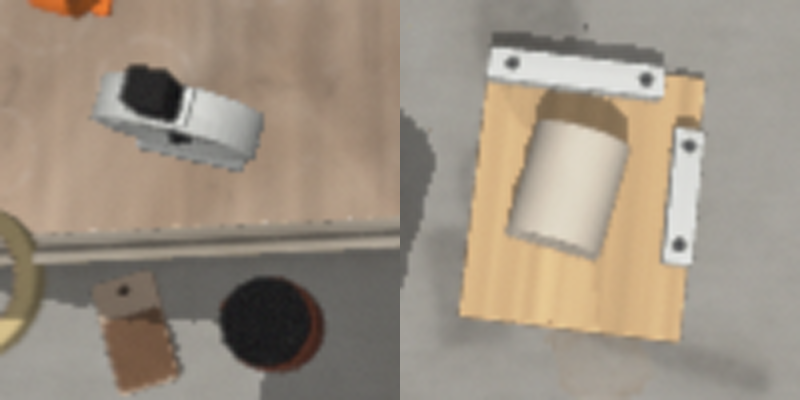

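View pics/c2.png

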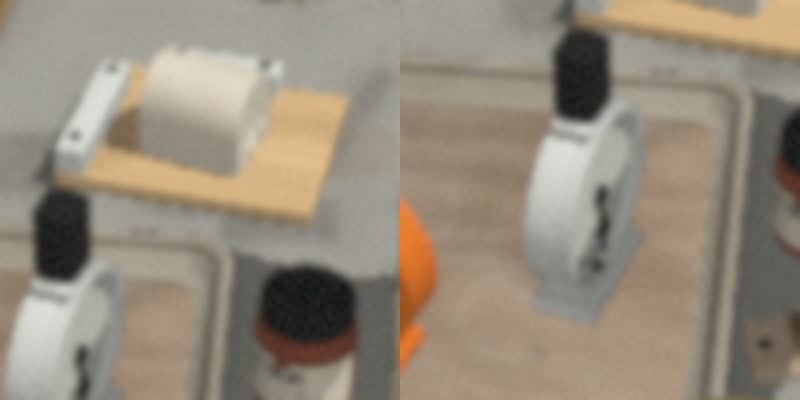

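The crops confirm it: the grey/white gauge has a black handle at top about (217,191) and side about (305,240). The mould and board corners are clear at top, roughly (422,229)-(452,207) for the mould in crop terms. Now I'll fit the poses.

Run:
```python
from h import *
from scipy.optimize import least_squares, minimize
c=lambda p,ox,oy:(np.array(p,float)+.5)/4-.5+[ox,oy]
# board
bp=c(np.array([[460,317],[681,341],[704,75],[490,47],[664,68],[660,98],[676,126],[704,130],[690,265],[663,262]])-[400,0],295,170)
for nm,uv,z in(("bl,br,tr",bp[:3],.012),("farstop",bp[3:6],.032),("rstop",bp[6:],.032)): print(nm,plane("top",uv,z).round(4)[:,:2].tolist())
L=np.array([[-85,70,12],[-85,-70,12],[85,-70,12],[65,1e3,32],[47,-52,32],[-38,-52,32]])/1000
def Bm(p,q): return np.c_[q[:,:2]@np.array([[np.cos(p[2]),np.sin(p[2])],[-np.sin(p[2]),np.cos(p[2])]])+p[:2],q[:,2]]
use=[0,1,2,4,5]; obs=np.vstack([bp[:3],bp[6],bp[9]])
s=least_squares(lambda p:(proj("top",Bm(p,L[use]))-obs).ravel(),[.5,-.09,0]);board=s.x
print("board",s.x,s.fun.round(1))
# mould
th=np.linspace(0,np.pi,15); prof=[(30,0),(-30,0)]+[(30*np.cos(t),31+30*np.sin(t)) for t in th]
M=np.array([[x,y,z+12] for x in(-35,35) for y,z in prof])/1000
def draw(poly):
    m=np.zeros((500,500),np.uint8); cv2.fillPoly(m,[np.round((poly-[300,170])*5).astype(int)],1);return m
obsm=draw(c(np.array([[508,236],[598,260],[628,150],[543,120]])-[400,0],295,170))
f=lambda p:1-(lambda a:(a&obsm).sum()/(a|obsm).sum())(draw(cv2.convexHull(proj("top",Bm(p,M)).astype(np.float32))[:,0]))
best=min((minimize(f,[.49+a,-.085,y],method="Nelder-Mead",options=dict(initial_simplex=np.array([.49+a,-.085,y])+np.array([[0,0,0],[.02,0,0],[0,.02,0],[0,0,.2]]))) for a in(0,.015) for y in(0,-.2,-.35)),key=lambda r:r.fun)
print("mould",best.x,best.fun); d=best.x-board; cs,sn=np.cos(board[2]),np.sin(board[2])
print("mould in board",cs*d[0]+sn*d[1],-sn*d[0]+cs*d[1],d[2])
# gauge: handle top centre
def ray(n,uv):
    a=plane(n,[uv],0)[0];b=plane(n,[uv],.2)[0];return a,(b-a)/np.linalg.norm(b-a)
a,u=ray("top",c([148,85],180,170));b,v=ray("side",c([182,42],260,230))
k=np.linalg.lstsq(np.c_[u,-v],b-a,rcond=None)[0];print("handle top",a+k[0]*u,b+k[1]*v)
for z in(.005,.01):
  q=plane("top",c([[140,150],[240,170]],180,170),z)[:,:2];e=q[0]-q[1];print("foot near edge",q,np.linalg.norm(e),"yaw",np.arctan2(-e[0],e[1]))
```

```text
bl,br,tr [[0.4209, -0.0107], [0.4063, -0.1493], [0.5767, -0.1674]]
farstop [[0.5898, -0.0288], [0.5769, -0.139], [0.5575, -0.1361]]
rstop [[0.5396, -0.1459], [0.5372, -0.1636], [0.4522, -0.1531], [0.454, -0.1363]]
board [ 0.49822531 -0.08888055 -0.10431235] [-0.1 -0.   0.1 -0.   0.   0.5 -0.2  0.   0.1 -0.4]
mould [ 0.4972603 -0.0780239 -0.2767686] 0.10653892466363013
mould in board -0.002090200153481433 0.010697157231135308 -0.1724562440870636
handle top [0.53823223 0.19514525 0.16052304] [0.53501461 0.19496229 0.1598418 ]
foot near edge [[0.52672129 0.23312771]
 [0.51412425 0.16870617]] 0.065641603180346 yaw -0.19310420827766442
foot near edge [[0.52592627 0.23199474]
 [0.51338858 0.16787669]] 0.06533237029259516 yaw -0.1931042082776649
```

Fitted poses:

| Item | Position | Yaw |
|---|---|---|
| Board | (0.498,-0.089) | -0.104 |
| Mould, in board frame | about (-2,+11) mm | -0.17 |
| Gauge | (0.537,0.196) | -0.19 |

I'll head for the near side of the mould with the fingers shut.

```bash
cat > go.py <<'E'
import sys; from h import *
# go.py [b] x y z yaw lean : target (b: board mm frame). prints turn(rad), shift(mm) in tool axes
a=sys.argv[1:]; B=a[0]=='b'; a=a[1:] if B else a
x,y,z=map(float,a[:3]); yaw=float(a[3]) if len(a)>3 else -.104; lean=float(a[4]) if len(a)>4 else 0
if B:
    q=Rb=R.from_euler('z',-.104).apply([x/1e3,y/1e3,0])+[.4982,-.0889,0]; x,y=q[:2]; z/=1e3
o=readout.get_obs(); T=R.from_euler('xyz',o["tool_rot"])
G=R.from_euler('z',yaw)*R.from_euler('x',-lean)*R.from_euler('xyz',[np.pi,0,np.pi])
print("turn",(T.inv()*G).as_rotvec().round(3),"shift mm",(T.inv().apply(np.array([x,y,z])-o["position"])*1e3).round(1),"target",np.round([x,y,z],4))
E
cat > st.py <<'E'
from h import *
o=readout.get_obs(); b=R.from_euler('z',.104).apply(o["position"]-[.4982,-.0889,0])*1e3
print("t",round(o["clock"],2),"pos",o["position"].round(4),"board",b.round(1),"rot",o["tool_rot"].round(3),"F",o["ft_force"].round(1),"gap",round(o["finger_gap"],3),"j",o["joint_pos"].round(2))
E
python3 -m pendant '[[0,0,-0.15,-124,-157,0,255],[0,0,-0.15,-124,-157,0,255],[0,0,-0.15,-124,-157,0,255],[0,0,-0.15,-124,-157,0,255],[0,0,-0.15,-124,-157,0,255]]'
python3 st.py; python3 go.py b -85 3 150
```

```text
clock: 0.52
position: [0.2122, 0.3215, 0.2303]
tool_rot: [-3.138, -0.001, 3.038]
ft_force: [1.4, -0.6, 0.3]
finger_gap: 0.299
t 0.52 pos [0.2122 0.3215 0.2303] board [-327.1  378.5  230.3] rot [-3.138e+00 -1.000e-03  3.038e+00] F [ 1.4 -0.6  0.3] gap 0.299 j [ 0.99  0.02 -0.43  1.12 -0.    1.09]
turn [-0.004 -0.001  0.   ] shift mm [-242.  -375.3   81.5] target [ 0.414  -0.0771  0.15  ]
```

```bash
python3 -m pendant '[[0,0,0,-121,-187,20,255],[0,0,0,-121,-187,20,255],[0,0,0,-121,-187,20,255],[0,0,0,-121,-187,20,255],[0,0,0,-121,-187,20,255]]' >/dev/null
python3 -m pendant '[[0,0,0,-121,-187,60,255],[0,0,0,-121,-187,60,255],[0,0,0,-121,-187,60,255],[0,0,0,-121,-187,60,255],[0,0,0,-121,-187,60,255]]' >/dev/null
python3 st.py; python3 go.py b -85 3 33
```

```text
t 1.35 pos [ 0.396  -0.043   0.1585] board [-106.4   35.   158.5] rot [-3.138 -0.     3.038] F [1.  0.8 0.6] gap -0.002 j [-0.11  0.09 -0.55  0.93 -0.   -0.  ]
turn [-0.003 -0.     0.   ] shift mm [-21.5 -31.6 125.6] target [ 0.414  -0.0771  0.033 ]
```

```bash
python3 -m pendant '[[0,0,0,-22,-32,0,255],[0,0,0,-22,-32,40,255],[0,0,0,-22,-32,80,255],[0,0,0,-22,-32,125,255],[0,0,0,-22,-32,125,255]]' >/dev/null
python3 st.py
python3 -m pendant '[[0,0,0,-10,0,0,255],[0,0,0,-18,0,0,255],[0,0,0,-25,0,0,255],[0,0,0,-30,0,0,255],[0,0,0,-35,0,0,255]]' >/dev/null
python3 st.py
python3 -m pendant '[[0,0,0,-4,0,0,255],[0,0,0,-8,0,0,255],[0,0,0,-12,0,0,255],[0,0,0,-16,0,0,255],[0,0,0,-18,0,0,255]]' >/dev/null
python3 st.py; python3 -c "
from h import *; crop('top',295,160,110,100,6,'p1.png')"
```

```text
t 1.77 pos [ 0.4085 -0.0769  0.0281] board [-90.5   2.6  28.1] rot [-3.139 -0.012  3.037] F [-0.8  0.1 -0.3] gap 0.003 j [-0.18  0.29 -0.71  0.58 -0.   -0.08]
t 2.18 pos [ 0.4464 -0.0808  0.0296] board [-52.3   2.6  29.6] rot [-3.139 -0.008  3.037] F [-1.4 -0.4  0. ] gap 0.005 j [-0.18  0.34 -0.63  0.61 -0.   -0.07]
t 2.6 pos [ 0.463  -0.0827  0.0298] board [-35.7   2.5  29.8] rot [-3.139 -0.01   3.037] F [-6.4 -0.7  8.4] gap -0.001 j [-0.17  0.36 -0.59  0.63 -0.   -0.07]
```

View pics/p1.png

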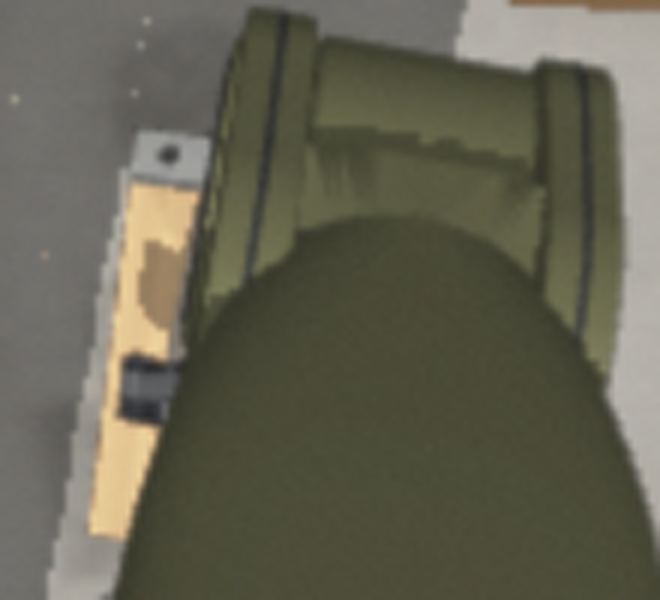

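The arm hides the mould from the top camera. Force readings show contact (-6 N in x), so I'll keep pushing in small steps towards the far stop.

```bash
python3 -m pendant '[[0,0,0,-3,0,0,255],[0,0,0,-6,0,0,255],[0,0,0,-8,0,0,255],[0,0,0,-10,0,0,255]]' >/dev/null
python3 st.py
python3 -m pendant '[[0,0,0,-2,0,0,255],[0,0,0,-4,0,0,255],[0,0,0,-6,0,0,255]]' >/dev/null
python3 st.py;python3 -m pendant '[[0,0,0,-2,0,0,255],[0,0,0,-4,0,0,255]]' >/dev/null
python3 st.py; python3 -c "
from h import *; crop('side',280,180,110,100,6,'p2.png')"
```

```text
t 2.98 pos [ 0.4726 -0.0837  0.0299] board [-26.    2.6  29.9] rot [-3.139 -0.011  3.037] F [-6.3 -0.9  6.2] gap -0.006 j [-0.17  0.37 -0.56  0.64 -0.   -0.07]
t 3.23 pos [ 0.478  -0.0842  0.03  ] board [-20.6   2.6  30. ] rot [-3.139 -0.012  3.037] F [-5.6 -0.   5.7] gap -0.001 j [-0.17  0.38 -0.55  0.65 -0.   -0.07]
t 3.4 pos [ 0.4791 -0.0844  0.0299] board [-19.5   2.4  29.9] rot [-3.138 -0.018  3.037] F [-12.7  -0.5  15. ] gap -0.002 j [-0.17  0.39 -0.54  0.66 -0.   -0.07]
```

View pics/p2.png

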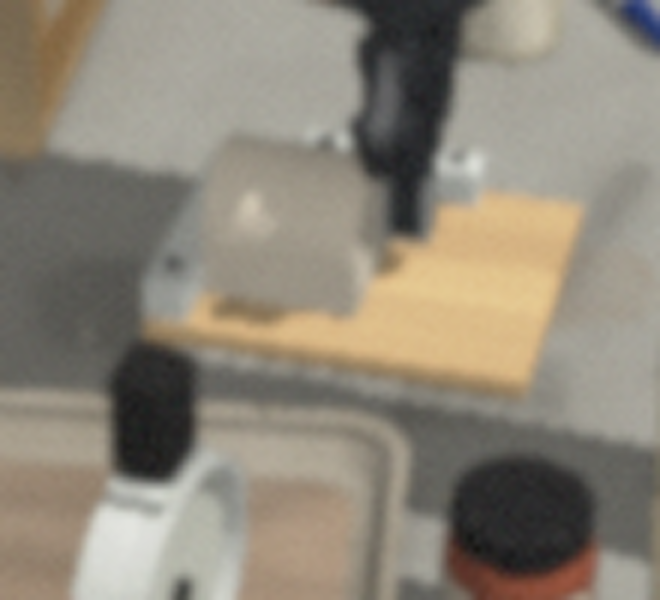

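Side view: the mould now sits against the far stop, with its edge at crop (205,290) by the stop end at (170,260). It is still left of the right stop. I'll seat it a little harder, back off, and go round to the left side.

```bash
python3 -m pendant '[[0,0,0,-2,0,0,255],[0,0,0,-4,0,0,255],[0,0,0,-5,0,0,255]]' >/dev/null
python3 st.py
python3 -m pendant '[[0,0,0,20,0,0,255],[0,0,0,20,0,0,255],[0,0,0,20,0,-40,255],[0,0,0,20,0,-80,255],[0,0,0,20,0,-100,255]]' >/dev/null
python3 st.py; python3 go.py b 25 85 120
```

```text
t 3.7 pos [ 0.4792 -0.0845  0.0296] board [-19.3   2.4  29.6] rot [-3.138 -0.027  3.037] F [-5.8  0.1  1.3] gap -0.002 j [-0.17  0.39 -0.53  0.67 -0.01 -0.07]
t 4.12 pos [ 0.4656 -0.0828  0.1339] board [-33.    2.7 133.9] rot [-3.138 -0.019  3.037] F [ 1.8 -0.7  0.9] gap 0.0 j [-0.17  0.25 -0.42  0.92 -0.   -0.07]
turn [-0.004 -0.019 -0.   ] shift mm [-58.3  82.3  12.5] target [ 0.5319 -0.007   0.12  ]
```

```bash
python3 -m pendant '[[0,-0.02,0,-58,82,0,255],[0,-0.02,0,-58,82,0,255],[0,-0.02,0,-58,82,0,255],[0,-0.02,0,-58,82,50,255],[0,-0.02,0,-58,82,80,255]]' >/dev/null
python3 st.py; python3 go.py b 25 75 33
```

```text
t 4.53 pos [ 0.5369 -0.006   0.054 ] board [29.9 86.5 54. ] rot [-3.139  0.012  3.04 ] F [ 0.2  0.3 -1.1] gap -0.001 j [-0.01  0.41 -0.42  0.73 -0.    0.09]
turn [-0.002  0.012  0.002] shift mm [  5.1 -11.5  21. ] target [ 0.5309 -0.0169  0.033 ]
```

```bash
python3 -m pendant '[[0,0.012,0,5,0,20,255],[0,0.012,0,5,-11,21,255],[0,0.012,0,5,-20,21,255]]' >/dev/null
python3 st.py
python3 -m pendant '[[0,0,0,0,-4,0,255],[0,0,0,0,-8,0,255],[0,0,0,0,-12,0,255],[0,0,0,0,-16,0,255]]' >/dev/null
python3 st.py
python3 -m pendant '[[0,0,0,0,-4,0,255],[0,0,0,0,-8,0,255],[0,0,0,0,-12,0,255],[0,0,0,0,-15,0,255]]' >/dev/null
python3 st.py
python3 -m pendant '[[0,0,0,0,-3,0,255],[0,0,0,0,-6,0,255],[0,0,0,0,-9,0,255]]' >/dev/null
python3 st.py
```

```text
t 4.78 pos [ 0.5303 -0.0259  0.0322] board [25.4 66.  32.2] rot [-3.139e+00 -1.000e-03  3.041e+00] F [-0.3 -0.4  0.2] gap -0.002 j [-0.05  0.44 -0.45  0.69 -0.    0.05]
t 5.12 pos [ 0.5302 -0.0419  0.0339] board [26.9 50.1 33.9] rot [-3.141e+00  3.000e-03  3.041e+00] F [0.3 4.3 3.4] gap 0.003 j [-0.08  0.43 -0.45  0.69 -0.    0.02]
t 5.45 pos [ 0.5286 -0.0571  0.034 ] board [26.9 34.8 34. ] rot [-3.141e+00  3.000e-03  3.041e+00] F [0.4 2.6 1.6] gap 0.002 j [-0.11  0.43 -0.45  0.69 -0.   -0.01]
t 5.7 pos [ 0.5276 -0.0661  0.034 ] board [26.9 25.7 34. ] rot [3.141e+00 3.000e-03 3.041e+00] F [0.2 3.6 0.7] gap 0.001 j [-0.12  0.43 -0.45  0.69  0.   -0.02]
```

```bash
python3 -m pendant '[[0,0,0,0,-2,0,255],[0,0,0,0,-4,0,255],[0,0,0,0,-5,0,255]]' >/dev/null
python3 st.py
python3 -m pendant '[[0,0,0,0,-2,0,255],[0,0,0,0,-4,0,255],[0,0,0,0,-5,0,255]]' >/dev/null
python3 st.py
python3 -m pendant '[[0,0,0,0,-2,0,255],[0,0,0,0,-4,0,255],[0,0,0,0,-5,0,255]]' >/dev/null
python3 st.py
```

```text
t 5.95 pos [ 0.5274 -0.0709  0.0341] board [27.1 20.9 34.1] rot [3.140e+00 3.000e-03 3.041e+00] F [0.1 5.6 1.4] gap -0.001 j [-0.13  0.43 -0.44  0.69  0.   -0.03]
t 6.2 pos [ 0.5275 -0.0715  0.0344] board [27.4 20.3 34.4] rot [3.13  0.004 3.043] F [ 0.9 16.5  4.3] gap 0.001 j [-0.14  0.43 -0.44  0.69  0.01 -0.04]
t 6.45 pos [ 0.5276 -0.0714  0.0346] board [27.4 20.4 34.6] rot [3.118 0.004 3.045] F [ 0.8 18.9  3.9] gap -0.001 j [-0.15  0.43 -0.44  0.69  0.02 -0.05]
```

It stalled at 19 N, so the mould is against the right stop. I'll back off and repeat a short forward push at the near face to seat it.

```bash
python3 -m pendant '[[0.02,0,0,0,15,0,255],[0.02,0,0,0,20,0,255],[0.02,0,0,0,20,-40,255],[0.02,0,0,0,20,-80,255],[0.02,0,0,0,20,-100,255]]' >/dev/null
python3 st.py; python3 go.py b -45 -22 130
```

```text
t 6.87 pos [ 0.5305 -0.0548  0.1387] board [ 28.6  37.2 138.7] rot [3.14  0.008 3.046] F [ 0.9 -0.3 -0.9] gap 0.003 j [-0.1   0.32 -0.3   0.94  0.   -0.01]
turn [0.001 0.008 0.008] shift mm [ 74.1 -58.6   8. ] target [ 0.4512 -0.1061  0.13  ]
```

```bash
python3 -m pendant '[[0,0.008,0.008,74,-58,0,255],[0,0.008,0.008,74,-58,0,255],[0,0.008,0.008,74,-58,8,255],[0,0.008,0.008,74,-58,60,255],[0,0.008,0.008,74,-58,105,255]]' >/dev/null
python3 st.py
python3 -m pendant '[[0,0,0,-5,0,0,255],[0,0,0,-12,0,0,255],[0,0,0,-19,0,0,255],[0,0,0,-24,0,0,255],[0,0,0,-26,0,0,255]]' >/dev/null
python3 st.py
```

```text
t 7.28 pos [ 0.454  -0.1077  0.0481] board [-42.  -23.3  48.1] rot [-3.14   0.008  3.036] F [ 0.3 -0.4 -1. ] gap -0.001 j [-0.23  0.32 -0.59  0.65 -0.   -0.13]
t 7.7 pos [ 0.4785 -0.1109  0.0499] board [-17.4 -23.9  49.9] rot [-3.138e+00  3.000e-03  3.036e+00] F [-10.   -0.2   7.9] gap 0.001 j [-0.23  0.35 -0.53  0.69 -0.   -0.12]
```

```bash
python3 -m pendant '[[0,0,0,-2,0,0,255],[0,0,0,-4,0,0,255],[0,0,0,-4,0,0,255]]' >/dev/null
python3 st.py
python3 -m pendant '[[0,0,0,15,0,0,255],[0,0,0,20,0,-10,255],[0,0,0,20,0,-50,255],[0,0,0,20,0,-90,255],[0,0,0,20,0,-120,255]]' >/dev/null
python3 go.py .537 .196 .25 -.19
```

```text
t 7.95 pos [ 0.4787 -0.1109  0.0507] board [-17.1 -23.9  50.7] rot [-3.137 -0.004  3.036] F [-9.5  0.5  2.4] gap 0.003 j [-0.22  0.36 -0.52  0.7  -0.01 -0.12]
turn [-0.006  0.003  0.085] shift mm [-42.7 310.6 -75.2] target [0.537 0.196 0.25 ]
```

```bash
python3 -m pendant '[[0,0,0.08,-43,310,-75,0],[0,0,0.08,-43,310,-75,0],[0,0,0.08,-43,310,-75,0],[0,0,0.08,-43,310,-75,0],[0,0,0.08,-43,310,-75,0]]' 60 >/dev/null
python3 go.py .537 .196 .25 -.19;python3 -c "
from h import *; crop('top',295,170,100,90,6,'p3.png')"
```

```text
turn [-0.003  0.009  0.005] shift mm [ -5.5 109.2 -24.5] target [0.537 0.196 0.25 ]
```

View pics/p3.png

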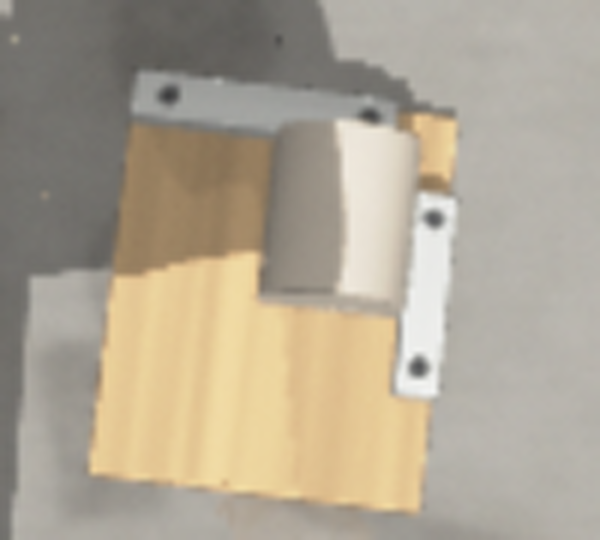

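The top crop shows the mould square and flush with both stops: its far end at row 125 tucks against the far stop and its right side at col 405-415 against the right stop. Next, move above the gauge.

```bash
python3 -m pendant '[[0,0.009,0.005,-5,109,-24,0],[0,0.009,0.005,-5,109,-24,0],[0,0.009,0.005,-5,109,-24,0],[0,0.009,0.005,-5,109,-24,0]]' 60 >/dev/null
python3 st.py;python3 go.py .537 .196 .16 -.19;python3 -c "
from h import *; crop('side',255,170,110,160,5,'p4.png')"
```

```text
t 9.17 pos [0.5433 0.2105 0.257 ] board [ 13.8 302.5 257. ] rot [3.128 0.013 2.964] F [0.6 0.7 0. ] gap 1.002 j [0.37 0.34 0.04 1.26 0.   0.54]
turn [0.013 0.013 0.013] shift mm [  4.9 -16.7  96.7] target [0.537 0.196 0.16 ]
```

View pics/p4.png

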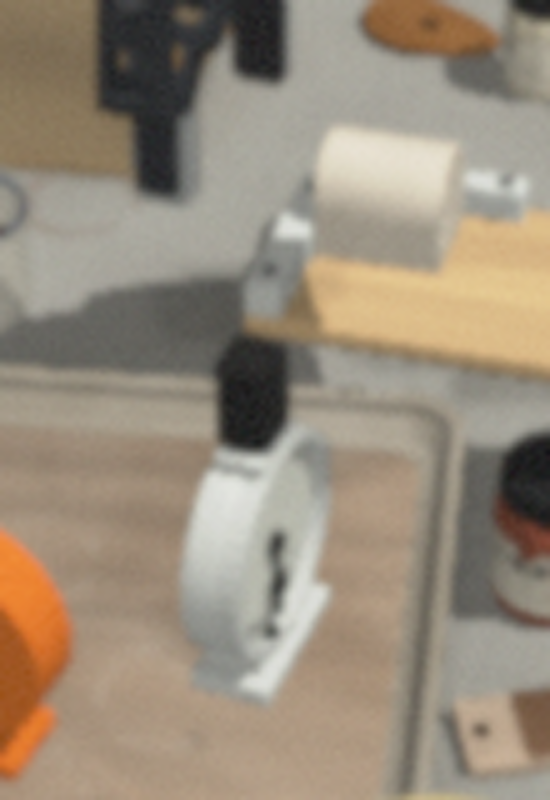

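```bash
python3 - <<'E'
from h import *
print("tips mid",(proj("side",[[.5433,.2105,.27]])-[255,170])*5)
ya=R.from_euler('z',-.19); g=np.array([.537,.196,0])
P=ya.apply(np.array([[0,0,160],[0,0,62],[-18,35,0],[-18,-35,0],[18,35,0]])/1e3)+g
print("side",((proj("side",P)-[255,170])*5).round()); print("top",((proj("top",P)-[180,170])*4).round())
E
python3 -m pendant '[[0.01,0.013,0.013,5,-17,0,0],[0.01,0.013,0.013,5,-17,20,0],[0.01,0.013,0.013,5,-17,60,0],[0.01,0.013,0.013,5,-17,70,0],[0.01,0.013,0.013,5,-17,70,0]]' >/dev/null
python3 st.py;python3 go.py .537 .196 .122 -.19
```

```text
tips mid [[211.8237661  132.96838193]]
side [[245. 351.]
 [252. 537.]
 [265. 709.]
 [323. 601.]
 [187. 688.]]
top [[145.  86.]
 [180. 117.]
 [139. 151.]
 [245. 172.]
 [152.  97.]]
t 9.63 pos [0.5318 0.1891 0.1833] board [  4.5 280.  183.3] rot [-3.137 -0.008  2.948] F [-1.  -1.2  0.8] gap 1.001 j [ 0.34  0.36 -0.12  1.1   0.    0.54]
turn [-0.005 -0.008 -0.004] shift mm [-4.3  8.1 61.2] target [0.537 0.196 0.122]
```

```bash
python3 -m pendant '[[0,-0.008,0,-3,8,0,0],[0,-0.008,0,-3,8,10,0],[0,-0.008,0,-3,8,35,0],[0,-0.008,0,-3,8,55,0],[0,-0.008,0,-3,8,60,0]]' >/dev/null
python3 st.py
python3 -m pendant '[[0,0,0,0,0,0,0],[0,0,0,0,0,0,0]]' >/dev/null; python3 st.py; python3 go.py .5355 .196 .122 -.19
```

```text
t 10.05 pos [0.5348 0.1958 0.1215] board [  6.8 287.  121.5] rot [-3.135e+00 -3.000e-03  2.948e+00] F [-0.3 -0.2 -0.8] gap 0.998 j [ 0.35  0.41 -0.22  0.95 -0.    0.55]
t 10.22 pos [0.5352 0.196  0.1222] board [  7.3 287.2 122.2] rot [-3.135e+00 -2.000e-03  2.948e+00] F [ 0.6 -0.5  0.3] gap 1.0 j [ 0.35  0.4  -0.22  0.95 -0.    0.55]
turn [-0.006 -0.002 -0.004] shift mm [-0.2  0.1  0.2] target [0.5355 0.196  0.122 ]
```

```bash
python3 -m pendant '[[0,0,0,0,0,0,255],[0,0,0,0,0,0,255],[0,0,0,0,0,0,255],[0,0,0,0,0,0,255],[0,0,0,0,0,0,255]]' 80 >/dev/null
python3 st.py
python3 -m pendant '[[0,0,0,0,0,0,255],[0,0,0,0,0,-5,255],[0,0,0,0,0,-20,255],[0,0,0,0,0,-60,255],[0,0,0,0,0,-100,255]]' >/dev/null
python3 -m pendant '[[0,0,0,0,0,-42,255],[0,0,0,0,0,-84,255],[0,0,0,0,0,-100,255]]' >/dev/null
python3 st.py; python3 go.py .42 .42 .36 -1.57
```

```text
t 10.63 pos [0.5355 0.1962 0.1228] board [  7.5 287.4 122.8] rot [-3.136e+00 -1.000e-03  2.948e+00] F [-0.5 -0.1 15.3] gap 0.298 j [ 0.35  0.4  -0.22  0.95 -0.    0.55]
t 11.3 pos [0.5355 0.197  0.3276] board [  7.4 288.2 327.6] rot [-3.136e+00 -1.000e-03  2.948e+00] F [ 1.3  0.5 -2.2] gap 0.295 j [ 0.35  0.33  0.2   1.45 -0.    0.55]
turn [-0.005  0.003  1.376] shift mm [156.3 196.4 -33.3] target [0.42 0.42 0.36]
```

```bash
python3 -m pendant '[[0,0,0.6,80,100,-15,255],[0,0,0.6,80,100,-15,255],[0,0,0.6,80,100,-15,255],[0,0,0.6,80,100,-15,255],[0,0,0.6,80,100,-15,255]]' >/dev/null
python3 go.py .42 .42 .36 -1.3
```

```text
turn [-0.004  0.002  0.506] shift mm [113.9  35.7 -17.8] target [0.42 0.42 0.36]
```

```bash
python3 -m pendant '[[0,0,0.5,114,36,-18,255],[0,0,0.5,114,36,-18,255],[0,0,0.5,114,36,-18,255],[0,0,0.5,114,36,-18,255],[0,0,0.5,114,36,-18,255]]' >/dev/null
python3 -m pendant '[[0,0,0,0,0,0,255],[0,0,0,0,0,0,255],[0,0,0,0,0,0,255],[0,0,0,0,0,0,255],[0,0,0,0,0,0,255]]' >/dev/null
python3 st.py
python3 - <<'E'
from h import *
o=readout.get_obs(); T=R.from_euler('xyz',o["tool_rot"]); G=T*R.from_euler('xyz',[np.pi,0,np.pi]).inv()
p=o["position"]-np.array([0,0,.122-.062]) ; p=p+G.apply([-.013,0,0]); uv=proj("side",[p])[0]; print(uv)
im=read_camera("side"); cv2.imwrite("pics/dial_raw.png",im[:,:,::-1]); x,y=int(uv[0])-50,int(uv[1])-50; print(x,y); crop("side",x,y,100,100,6,"p5.png",im)
E
```

```text
t 12.55 pos [0.4191 0.4216 0.3598] board [-131.7  499.5  359.8] rot [-3.137e+00  3.000e-03  1.848e+00] F [ 0.1  0.4 -3.9] gap 0.293 j [ 0.79  0.38  0.37  1.56 -0.    2.08]
[355.5156785  271.34364509]
305 221
```

View pics/p5.png

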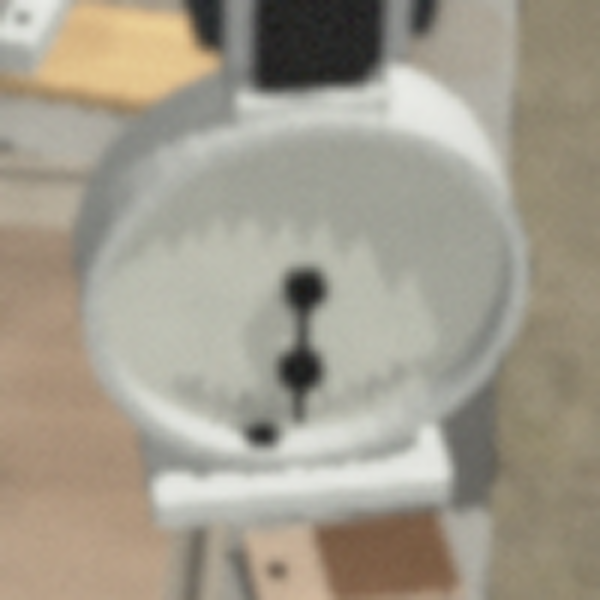

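The dial is clear. The hub is at crop (304,289), the pointer tip at (300,418) and the black mark at (263,433), left of bottom. Now I'll compute the angles on the dial plane.

```bash
python3 - <<'E'
from h import *
o=readout.get_obs(); T=R.from_euler('xyz',o["tool_rot"]); G=T*R.from_euler('xyz',[np.pi,0,np.pi]).inv()
K,d,r,t=cam("side"); Rm=cv2.Rodrigues(r)[0]; C=-Rm.T@t
uv=(np.array([[304,289],[300,418],[263,433],[300,370]])+.5)/6-.5+[305,221]
D=np.c_[cv2.undistortPoints(uv.reshape(-1,1,2),K,d)[:,0],np.ones(4)]@Rm
c=o["position"]-[0,0,.06]+G.apply([-.013,0,0]); n=G.apply([1,0,0])
X=C+D*(((c-C)@n)/(D@n))[:,None]; L=G.inv().apply(X-c)*1e3; print(L.round(1))
v=L-L[0]; print("ang",np.arctan2(v[1:,1],-v[1:,2]).round(3),"r",np.hypot(v[1:,1],v[1:,2]).round(1))
E
python3 go.py b 30 -22 330 -.19
```

```text
[[ -0.    0.5   4.7]
 [  0.    0.3 -34. ]
 [ -0.    8.8 -37.6]
 [  0.    0.7 -19.2]]
ang [-0.006  0.192  0.008] r [38.7 43.1 23.9]
turn [-0.005  0.    -1.103] shift mm [-544.3  -44.    31.6] target [ 0.5258 -0.1139  0.33  ]
```

The mark is about 0.195 rad left of bottom and the pointer about 0, so the required lean is about 0.195 rad. I'll carry the gauge over the mould.

```bash
python3 -m pendant '[[0,0,-0.55,-190,-16,10,255],[0,0,-0.55,-190,-16,10,255],[0,0,-0.55,-190,-16,10,255],[0,0,-0.55,-190,-16,10,255],[0,0,-0.55,-190,-16,10,255]]' >/dev/null
python3 go.py b 30 -22 330
```

```text
turn [-0.006 -0.001 -0.635] shift mm [-284.6 -208.1   22. ] target [ 0.5258 -0.1139  0.33  ]
```

```bash
python3 -m pendant '[[0,0,-0.6,-150,-110,10,255],[0,0,-0.6,-150,-110,10,255],[0,0,-0.6,-150,-110,10,255],[0,0,-0.6,-150,-110,10,255],[0,0,-0.6,-150,-110,10,255]]' >/dev/null
python3 go.py b 30 -22 260
```

```text
turn [-0.005 -0.001 -0.082] shift mm [ -64.3 -156.4   82.5] target [ 0.5258 -0.1139  0.26  ]
```

```bash
python3 -m pendant '[[-0.005,0,-0.082,-64,-156,0,255],[-0.005,0,-0.082,-64,-156,20,255],[-0.005,0,-0.082,-64,-156,50,255],[-0.005,0,-0.082,-64,-156,82,255],[-0.005,0,-0.082,-64,-156,82,255]]' >/dev/null
python3 -m pendant '[[0,0,0,0,0,0,255],[0,0,0,0,0,0,255]]' >/dev/null
python3 st.py; python3 go.py b 30 -22 205
```

```text
t 14.02 pos [ 0.5243 -0.1181  0.2581] board [ 29.  -26.3 258.1] rot [-3.141e+00 -3.000e-03  3.032e+00] F [ 0.2  0.4 -1.7] gap 0.294 j [-0.22  0.27 -0.05  1.25 -0.   -0.11]
turn [-0.    -0.003 -0.006] shift mm [-1.2  4.3 53.1] target [ 0.5258 -0.1139  0.205 ]
```

```bash
python3 -m pendant '[[0,0,-0.005,-1,4,20,255],[0,0,-0.005,-1,4,40,255],[0,0,-0.005,-1,4,53,255],[0,0,-0.005,-1,4,53,255],[0,0,-0.005,-1,4,53,255]]' >/dev/null
python3 st.py
python3 -m pendant '[[0,0,0,0,0,2,255],[0,0,0,0,0,4,255],[0,0,0,0,0,6,255],[0,0,0,0,0,6,255]]' >/dev/null; python3 st.py
python3 -m pendant '[[0,0,0,0,0,1,255],[0,0,0,0,0,2,255],[0,0,0,0,0,2,255]]' >/dev/null; python3 st.py
python3 -m pendant '[[0,0,0,0,0,1,255],[0,0,0,0,0,2,255],[0,0,0,0,0,2,255]]' >/dev/null; python3 st.py
python3 -c "
from h import *; crop('side',280,120,110,140,5,'p6.png')"
```

```text
t 14.43 pos [ 0.5256 -0.1133  0.2062] board [ 29.8 -21.4 206.2] rot [ 3.141e+00 -3.000e-03  3.038e+00] F [ 0.6 -0.7 -3.1] gap 0.293 j [-0.21  0.3  -0.15  1.12 -0.   -0.11]
t 14.77 pos [ 0.5259 -0.1132  0.2007] board [ 30.1 -21.3 200.7] rot [ 3.141e+00 -2.000e-03  3.039e+00] F [-0.8 -0.1 -3.3] gap 0.296 j [-0.21  0.3  -0.17  1.11 -0.   -0.11]
t 15.02 pos [ 0.5259 -0.1133  0.1985] board [ 30.  -21.3 198.5] rot [ 3.141e+00 -2.000e-03  3.039e+00] F [-0.1  0.3 -3.4] gap 0.291 j [-0.21  0.3  -0.17  1.1  -0.   -0.11]
t 15.27 pos [ 0.5257 -0.1132  0.1963] board [ 29.9 -21.3 196.3] rot [ 3.141e+00 -3.000e-03  3.039e+00] F [ 0.3 -0.4 -3.3] gap 0.292 j [-0.21  0.3  -0.17  1.1   0.   -0.11]
```

View pics/p6.png

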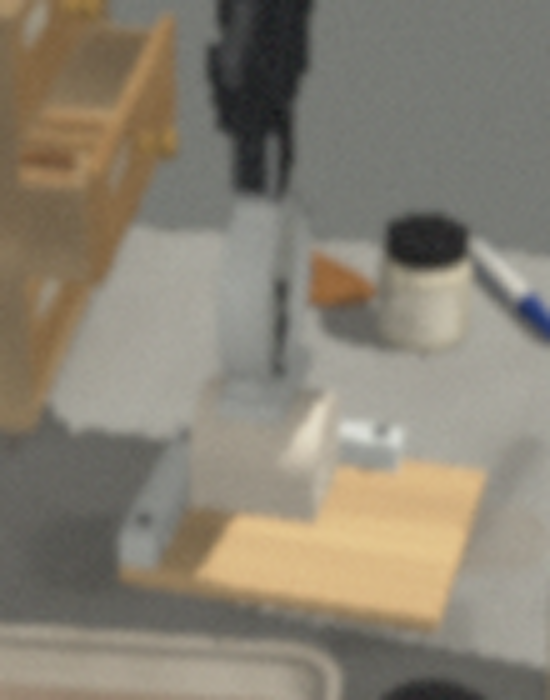

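Side view: the upright gauge hovers just over the crown (foot at crop (265,385)), and the mould is still home. I'll lower it on in 1 mm steps.

```bash
for i in 1 ; do
python3 -m pendant '[[0,0,0,0,0,1,255],[0,0,0,0,0,1,255]]' >/dev/null; python3 st.py
python3 -m pendant '[[0,0,0,0,0,1,255],[0,0,0,0,0,1,255]]' >/dev/null; python3 st.py
python3 -m pendant '[[0,0,0,0,0,1,255],[0,0,0,0,0,1,255]]' >/dev/null; python3 st.py
done
```

```text
t 15.48 pos [ 0.5256 -0.1133  0.1951] board [ 29.8 -21.4 195.1] rot [ 3.141e+00 -3.000e-03  3.038e+00] F [-0.1 -0.4 -3.1] gap 0.298 j [-0.21  0.3  -0.18  1.1  -0.   -0.11]
t 15.65 pos [ 0.5256 -0.1132  0.194 ] board [ 29.8 -21.4 194. ] rot [ 3.141e+00 -3.000e-03  3.038e+00] F [-0.3 -0.7 -2.9] gap 0.294 j [-0.21  0.3  -0.18  1.09  0.   -0.11]
t 15.82 pos [ 0.5257 -0.1133  0.1939] board [ 29.9 -21.4 193.9] rot [ 3.141e+00 -2.000e-03  3.038e+00] F [-0.1  0.2  2.5] gap 0.296 j [-0.21  0.3  -0.18  1.09  0.   -0.11]
```

Contact reads about 5.7 N, with TCP to foot h about 121 mm. I'll hold briefly, then roll left along the no-slip path.

```bash
python3 -m pendant '[[0,0,0,0,0,0.5,255],[0,0,0,0,0,0.5,255],[0,0,0,0,0,0.5,255],[0,0,0,0,0,0.5,255]]' >/dev/null; python3 st.py
python3 -m pendant '[[0.025,0,0,0,3,0.2,255],[0.05,0,0,0,6,0.3,255],[0.075,0,0,0,9,0.5,255],[0.1,0,0,0,12.1,0.7,255],[0.1,0,0,0,12.1,0.7,255]]' >/dev/null; python3 st.py; python3 go.py b 29.9 2.1 192.2 -.104 .195
```

```text
t 16.15 pos [ 0.5258 -0.1133  0.1938] board [ 30.  -21.4 193.8] rot [ 3.141e+00 -1.000e-03  3.038e+00] F [-1.  -0.3  4.8] gap 0.295 j [-0.21  0.3  -0.18  1.09  0.   -0.11]
t 16.57 pos [ 0.5276 -0.1002  0.1931] board [ 30.4  -8.2 193.1] rot [-3.039e+00 -1.000e-03  3.041e+00] F [-0.5 -0.7  1.5] gap 0.294 j [-0.13  0.3  -0.19  1.08 -0.1  -0.03]
turn [ 0.093 -0.     0.003] shift mm [ 0.5 10.3 -0.1] target [ 0.5282 -0.0899  0.1922]
```

```bash
python3 -m pendant '[[0.025,0,0,0,2.8,0.1,255],[0.05,0,0,0,5.6,0.1,255],[0.075,0,0,0,8.3,0.2,255],[0.093,0,0,0.5,10.3,0.2,255],[0.093,0,0,0.5,10.3,0.2,255]]' >/dev/null; python3 st.py; python3 go.py b 29.9 2.1 192.2 -.104 .195
python3 -m pendant '[[0,0,0,0,0,0.3,255],[0,0,0,0,0,0.3,255],[0,0,0,0,0,0.3,255],[0,0,0,0,0,0.3,255],[0,0,0,0,0,0.3,255]]' >/dev/null; python3 st.py
python3 - <<'E'
from h import *
a=crop('side',300,125,80,100,6,'x.png'); b=crop('top',300,150,100,100,6,'y.png')
A=cv2.imread('pics/x.png');B=cv2.imread('pics/y.png'); print(A.shape,B.shape)
B=cv2.resize(B,(320,320)); B=np.vstack([B,np.zeros((280,320,3),np.uint8)]); cv2.imwrite('pics/p7.png',np.hstack([A,B]))
E
```

```text
t 16.98 pos [ 0.5286 -0.0889  0.1917] board [ 30.2   3.1 191.7] rot [-2.946 -0.     3.043] F [ 0.1 -0.1  0.1] gap 0.296 j [-0.05  0.3  -0.2   1.08 -0.2   0.05]
turn [-0.001  0.001  0.005] shift mm [ 0.3 -1.1 -0.3] target [ 0.5282 -0.0899  0.1922]
t 17.4 pos [ 0.5287 -0.0891  0.1916] board [ 30.3   3.  191.6] rot [-2.946  0.     3.042] F [-1.1  0.1  4.8] gap 0.298 j [-0.05  0.3  -0.2   1.08 -0.2   0.05]
(600, 480, 3) (600, 600, 3)
```

View pics/p7.png

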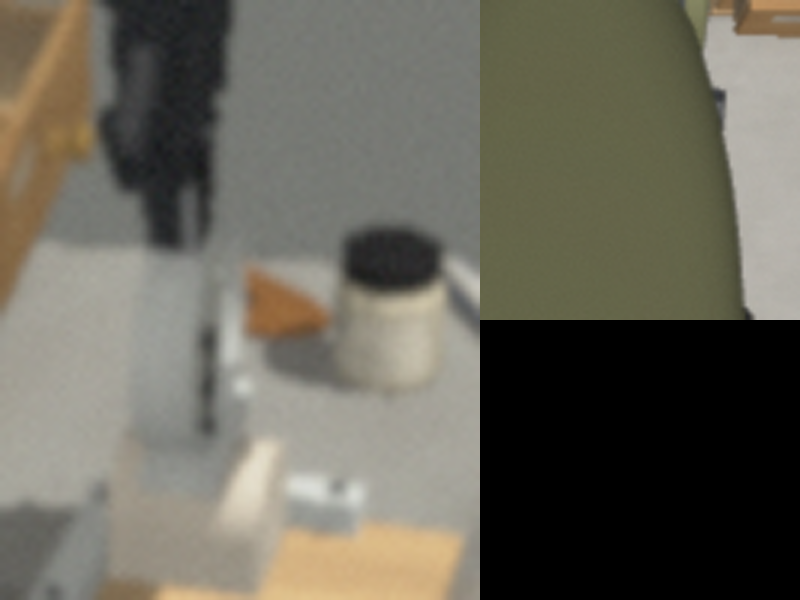

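The lean is 0.196 rad, bearing force is about 8 N, and the grip holds. The mould's corners sit at the same side-view pixels as before, (318,221) and (345,224). The dial is edge-on here with the bob and tip near crop (207,375-425), so the reading rests on the measured mark angle and tool tilt. Handing in.

```bash
python3 st.py; python3 -c "
from cell import order; print(order.job_done())"; python3 st.py
```

```text
t 17.5 pos [ 0.5287 -0.089   0.1916] board [ 30.3   3.  191.6] rot [-2.946  0.     3.042] F [-0.7  1.   4.9] gap 0.294 j [-0.05  0.3  -0.2   1.08 -0.2   0.05]
the job is handed in; nothing more can be done
None
the job is handed in; nothing more can be done
```

The job is handed in at 17.5 s. I pushed the mould against the far stop, then the right stop, and re-seated it with a short forward push. I then picked up the grey/white gauge, stood it on the crown and rolled it left to a lean of 0.196 rad. The arm is holding it there.

**Mark and pointer:** from a face-on picture taken in the air, the mark was about 0.192 rad left of bottom and the pointer read about 0 when level. The match at the end is inferred from that and the tool's tilt, because in the last picture the dial was edge-on and could not be read directly.

**Force and grip:** the foot bears with about 8 N and the fingers hold at a steady gap.

**Mould:** the top view showed it square and flush with both stops before the gauge was set on it. Afterwards the arm hid it from the top camera, but its corners had not moved by more than 1 to 2 px in the side view.

**Jars:** no move went near them. The right-hand jar was still in place in the last side view. I did not check the left-hand jar again at the end.

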